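# Hold a plate easel's prop leg to its hinge, holes in line

## Robot

A 6-joint arm with a two-finger parallel gripper is mounted at the origin on the work surface. World frame = base frame: x ahead of the robot, y to its left, z up, the work surface at z = 0. Lengths are in m, angles in degrees, forces in N, time in s.
With the tool pointing down it reaches from about 0.25 to 0.725 m from the base axis. Payload 9.7 kg.
Tool frame: the origin (TCP) lies midway between the tips of the shut fingers; the grasp point (between the pads) lies 19 mm behind it; z points along the fingers, y is the line along which they close (so a half turn about z gives the same grasp; the last joint's range is limited). The gripper opens to 85 mm and grips with 20 to 120 N. Pads are 22 mm wide; open, the fingers measure 114 mm over their backs; the gripper's body (76 mm by 85 mm) begins 54 mm behind the grasp point. The pads swing forward as they close: fully open they stand 13 mm farther back than shut.
Start: joints at [66.635, 4.979, 10.078, 95.1, 0, 90], TCP at [0.218, 0.505, 0.231] pointing down, gripper open.
Joint ranges: [-179.16, 179.16], [-48.56, 103.87], [-65.8, 70.77], [-126.05, 130.52], [-82.76, 87.17], [-180, 180]. Speed limits (degrees/s): [127.2, 127.2, 147.25, 180, 180, 180].

## Interface

Orientations are given as [roll, pitch, yaw] about the fixed x, y, z axes, in that order (R = Rz(yaw) Ry(pitch) Rx(roll)).
In Python, from workcell import * gives the robot as it stands.
- The arm moves only by the tool servo_tool, never from a script. Its argument "moves" is a list of rows, each a list of 4 numbers: the shift along the world's x, y, z in fractions of the full range, 1 being 60 cm, then the turn about the world's z in shares of 4 rad (1.0 is 4 rad). A call has 1 to 20 rows; each row is the pose to reach, as a shift and turn from the pose commanded when the call began; what a row does not reach only later rows make up. A row lasts 1/12 s, in which the tool goes at most 41.7 mm and 7.16 degrees, less where a joint would pass 70% of its speed; a pose out of reach is approached as far as the arm can. A call with a gripper value outside its range is refused whole. "claw" is the closure, from 0 (fully open) to 1 (shut), set as the call begins (left out, the last holds). The fingers move at their own pace and stop on an object; "force" is the grip in N (left out, the last holds). Time passes only in rows, so rows that repeat a pose let the fingers close. It gives the time, the measured TCP pose, the force, the opening and the grip force at its end, in the units of the state.
- get_obs(): the state, without advancing time (a new reading comes with each control period).
- camera(name): name is "side" or "top"; returns the picture (400x640x3 uint8, red, green, blue); there is no depth.
- get_calibration(name): a dict with "fx", "fy", "cx", "cy" (pixels), "rvec" (rotation vector, rad) and "tvec" (3), from world to camera coordinates, as OpenCV has them. Camera axes: x right, y down, z forward; pixel columns grow to the right and rows downward; lengths in m; the calibration is good to about 2 mm. A picture is of the moment at which its call begins. get_calibration takes no time and is no camera call.
- job_done(): hands the job in; it is judged then, once.
The state is a dict: "time": time; "q": joint angles; "qd": joint speeds; "joint_efforts": joint torques, N m; "ee_pos": TCP position; "tcp_rot": TCP orientation; "wrist_force": force on the tool from outside, world axes, zero at the start; "torque": the same for the moment, N m; "opening": finger opening in m; "grasp_force": force on a finger pad.
Only numpy, scipy, OpenCV 4.12 (cv2) and the standard library are available. Lean on these libraries where they do the work, as an engineer would, in place of code of your own. Each camera call takes 0.05 s, during which the arm holds its last target. There are 200 camera calls.

## Task

Swing the stiff bench lamp out of the way until its head stands over the round green mat, and let go of it there. Then pick up the easel's loose white wooden leg and, without forcing it, hold it level in front of the dark jamb block with its steel knuckle between the block's two knuckles, all three holes in one line so that the hinge pin could be slipped in. Finish while still holding the leg there in the gripper, clear of the bench, with nothing else carrying it; leave the pin and everything else where it is.

Things in the scene. Friction and masses are not known exactly. Their poses are not given: they have to be found in the camera images.
- lamp: Bench lamp, fixed to the bench: round dark steel foot 110 mm across, 24 mm high, with an upright post 18 mm thick up to 206 mm. Origin on the bench on the post's vertical axis, about which the lamp arm swings. The lamp may stand turned a little on the bench.
- lamp_arm (a joint): Swing of the level lamp arm about the post (rad). 0: the arm points along the lamp's -x, towards the robot; positive swings the head to the robot's right (-y), negative to its left (+y); stops at -1.7 and 1.7. The joint is stiff (about 0.4 N m of friction, about 2 N at the knob) and stays where it is left. The arm is a 12 mm bar, its top 197 mm above the bench.
- lamp_knob (a point): Black upright grip knob on top of the blue lamp head: cylinder 20 mm in diameter, 55 mm tall, from 195 to 250 mm above the bench, on the head's axis, 250 mm from the post's axis. This point is on the knob's axis, 240 mm above the bench. The head below is a cone 74 mm across, 150 to 195 mm above the bench; at the start it hangs over the place where the gripper must work at the hinge.
- mat: Round green rubber mat, 130 mm in diameter, 3 mm thick, fixed on the bench to the left or right of the lamp, 225 to 275 mm from the post. Origin at the centre of its underside. The lamp's head belongs over it.
- leg: Loose prop leg (100 to 160 g) lying flat on the bench: white-painted wooden slat 130 long (x) x 32 wide (y) x 18 mm thick, black rubber cap at its -x end, steel knuckle beyond its +x end. Origin at the centre of the slat's underside; x along the slat to the knuckle, z up. It balances some 10 to 15 mm from the origin towards the knuckle.
- leg_hole (a point): Centre of the hole in the leg's steel knuckle, 80 mm from the leg's origin along its +x and 12 mm above its underside. The knuckle is 24 mm in outer diameter and 28 mm long along the leg's y; its through hole of 13 mm runs along y.
- leg_tail (a point): Middle of the rubber-capped end of the leg, 65 mm from its origin along -x, 12 mm above its underside.
- bracket: Foot of the plate easel, fixed to the bench: dark wooden jamb block 130 wide (y) and 88 mm high, its front face 22 mm beyond the hinge axis, with two steel knuckles on its front. Origin on the bench under the middle of the hinge axis; x points from the hinge into the block (away from the robot), y along the hinge axis. The leg belongs on the -x side, pointing its knuckle to +x.
- bracket_axis (a point): Middle of the hinge axis, 70 mm above the bench, halfway between the bracket's two knuckles (same axes as the bracket; the axis runs along y). Each knuckle is 24 mm in outer diameter and 28 mm long with a 13 mm hole; the gap between them is 36 mm, for the leg's 28 mm knuckle, open above, below and in front.
- pin: Brass hinge pin, 7 mm thick and 110 mm long, lying in a shallow wooden tray; leave it. Origin at its middle.
- brush_jar: White jar of brushes, 80 mm across, about 200 mm tall; leave it.
- vase: White vase, 104 mm across, 160 mm tall; leave it.
- mug: Blue mug, 80 mm across, 90 mm tall; leave it.
- glaze: Glaze jar, 66 mm across, 90 mm tall; leave it.
- bowl: White bowl, 120 mm across, 50 mm tall; leave it.
Things that resemble listed ones, but are neither listed nor needed, are in the scene too. Of the things shaped like the bracket, the wooden one is meant.

How it is judged (in metres and radians):
On the way, in this order (a step that is already met when the one before it is completed fails the run):
1. the lamp's head stands over the green mat, at rest and let go (horizontal distance between lamp_knob and mat below 0.05 m and velocity of joint lamp_arm between -0.03 and 0.03 rad/s and contact force between the fingers and lamp below 0.05 N), for 0.3 s.
2. the leg is lifted off the bench in the fingers (height (world z) of leg_hole above 0.03 m and contact force between the fingers and leg above 1 N), for 0.2 s.
At the end, for the whole second after the job is handed in: Lamp head's axis within 50 mm of the mat's centre. The leg gripped, at rest, rubber end on the robot's side, its hole within 4 mm of the hinge axis (across and in height), 4.5 mm along it, axis and level within 0.08 rad; it presses on the bracket with under 1.5 N (horizontal distance between lamp_knob and mat below 0.05 m and x of leg_hole in the frame of bracket_axis between -0.004 and 0.004 m and y of leg_hole in the frame of bracket_axis between -0.0045 and 0.0045 m and z of leg_hole in the frame of bracket_axis between -0.004 and 0.004 m and angle between the y axis of leg and the y axis of bracket_axis, either way round below 0.08 rad and angle between the z axis of leg and the z axis of bracket_axis, either way round below 0.08 rad and x of leg_tail in the frame of bracket_axis below -0.1 m and contact force between the fingers and leg above 1 N and contact force between leg and bracket below 1.5 N and linear speed of leg below 0.015 m/s and angular speed of leg below 0.1 rad/s); the arm keeps its last pose, push and grip.
It fails at once if a bystander (pin, brush jar, vase, mug, glaze jar, bowl) is shifted by more than 30 mm (distance of any of brush_jar, vase, mug, glaze, bowl, pin from where it was at the start of the episode above 0.03 m).
It fails at once if a bystander is knocked over (angle between any of brush_jar, vase, mug, glaze, bowl's own z axis and vertical above 0.5 rad).
It fails at once if the leg is forced against the jamb block with more than 25 N (contact force between leg and bracket above 25 N).
It also fails if it takes over 67 s, if anything falls off the work surface, if the arm or the gripper's body presses on something with over 40 N, if the wrist force passes 120 N, or if a joint passes its speed limit or range.

## Working session

There is one attempt and no reset: what is moved stays moved. The work goes in short steps, Python scripts to look and compute and a tool call to move; the robot and the scene stay as the last step left them, time stands still between calls to the robot, and variables do not carry over. Pictures are saved under pics/ and viewed, at most 10 in all, crops included, and the job is handed in when it is done.

Besides the shell and the picture viewer there is one more tool, called after ">>>" by a JSON object that holds its "name" and its "arguments", one argument or row to a line. servo_tool: Moves the arm, as the interface text tells. Its arguments: {"type":"object","properties":{"moves":{"type":"array","items":{"type":"array","items":{"type":"number"}}},"claw":{"type":"number"},"force":{"type":"number"}},"required":["moves"]}

```bash
mkdir -p pics
python3 - <<'E'
from workcell import *
import cv2
for n in("top","side"):
    im=camera(n); cv2.imwrite(f"pics/{n}0.png",im[:,:,::-1]); c=get_calibration(n); print(n,c)
    import numpy as np
    R=cv2.Rodrigues(np.array(c["rvec"],float))[0]; print(-R.T@np.array(c["tvec"]).ravel())
print(get_obs())
E
```

```text
top {'fx': 454.2633085576169, 'fy': 454.2633085576169, 'cx': 328.6422635825836, 'cy': 203.89799050038596, 'rvec': array([ 2.13836727, -2.14057803,  0.16008286]), 'tvec': array([-1.60694234e-03,  4.72459954e-01,  1.66125325e+00])}
[ 0.21257454 -0.00929425  1.71397463]
side {'fx': 406.1846134863571, 'fy': 406.1846134863571, 'cx': 316.95475419270224, 'cy': 197.52067990028402, 'rvec': array([ 2.17935241, -0.52942263,  0.2329734 ]), 'tvec': array([-0.42592762,  0.27175766,  1.11972615])}
[ 0.07281994 -0.8390425   0.89429198]
{'time': 0.1, 'q': array([ 6.66359585e+01,  5.00595590e+00,  1.00400079e+01,  9.51002175e+01,
       -6.34930878e-04,  9.00031454e+01]), 'qd': array([ 0.01102801, -0.01929361,  0.05456249,  0.17820449,  0.09795626,
       -0.06919341]), 'joint_efforts': array([-6.32489900e-04, -5.21558332e+01,  4.65654123e+01,  1.60345563e-02,
       -2.18878620e-05,  2.76588071e-05]), 'ee_pos': array([0.21803533, 0.50471077, 0.23068217]), 'tcp_rot': array([-1.79933834e+02,  6.38562740e-04,  1.56632814e+02]), 'wrist_force': array([-0.64476028,  0.39575273,  0.76609691]), 'torque': array([-0.02618397, -0.03613886, -0.01987514]), 'grasp_force': 0.0, 'opening': 0.08567389167828358}
```

View pics/top0.png

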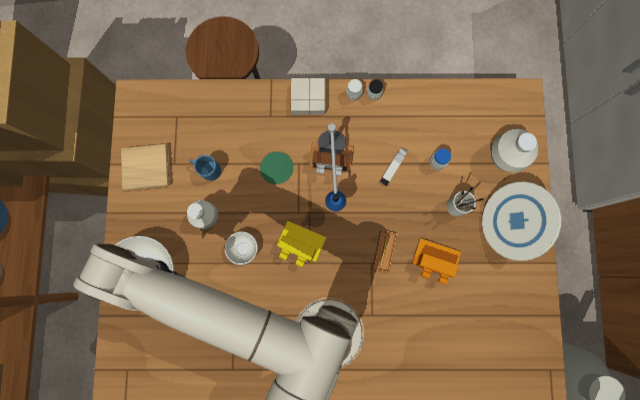

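View pics/side0.png

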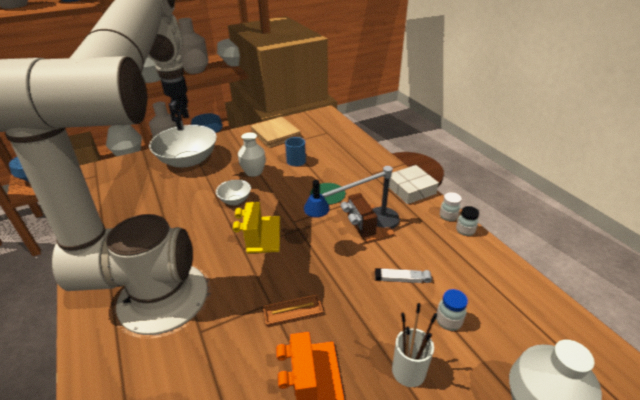

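The top view shows the lamp post at (332,128) with its head at (336,201), the green mat at (277,168), the leg at (394,167) with its dark cap near (385,182), and the dark wooden bracket at (332,162).

What could be mistaken for a target:
- **Bracket:** yellow (300,243) and orange (437,258) are decoys. I choose the dark wooden one at (332,162).
- **Leg:** the tray with the pin at (385,250) and the white tile block at (308,95) are not the leg. I choose the white slat at (394,167).

Next is one close crop to check.

```bash
cat > h.py <<'E'
from workcell import *
import cv2, numpy as np
def cal(n):
    c=get_calibration(n); R=cv2.Rodrigues(np.array(c["rvec"],float))[0]
    K=np.array([[c["fx"],0,c["cx"]],[0,c["fy"],c["cy"]],[0,0,1]]); return K,R,np.array(c["tvec"],float).ravel()
def ray(n,px,z):
    K,R,t=cal(n); d=R.T@np.linalg.inv(K)@np.array([px[0],px[1],1.]); o=-R.T@t
    return o+d*(z-o[2])/d[2]
def proj(n,P):
    K,R,t=cal(n); p=K@(R@np.array(P,float)+t); return p[:2]/p[2]
def tri(p1,p2):
    P=[]
    for n in("top","side"):
        K,R,t=cal(n); P.append(K@np.c_[R,t])
    X=cv2.triangulatePoints(P[0],P[1],np.array(p1,float).reshape(2,1),np.array(p2,float).reshape(2,1)).ravel(); return X[:3]/X[3]
def snap(n,f):
    im=camera(n)[:,:,::-1].copy(); cv2.imwrite("pics/"+f,im); return im
E
python3 - <<'E'
from h import *
t=cv2.imread("pics/top0.png"); s=cv2.imread("pics/side0.png")
a=cv2.resize(t[110:220,255:415],None,fx=5,fy=5,interpolation=cv2.INTER_CUBIC)[:,:800]
b=cv2.resize(s[160:290,300:440],None,fx=4,fy=4,interpolation=cv2.INTER_CUBIC)
cv2.imwrite("pics/cropt.png",a); cv2.imwrite("pics/crops.png",b)
hs=cv2.cvtColor(t,cv2.COLOR_BGR2HSV)
m=cv2.inRange(hs,(65,90,40),(90,255,200)); m[:140]=0;m[190:]=0
n,l,st,c=cv2.connectedComponentsWithStats(m); i=1+np.argmax(st[1:,4]); print("mat",c[i],st[i],ray("top",c[i],.003))
m=cv2.inRange(hs,(0,0,140),(180,60,255)); m[:140]=0;m[190:]=0;m[:,:375]=0;m[:,415:]=0
cs=max(cv2.findContours(m,0,2)[0],key=cv2.contourArea); print("leg",cv2.minAreaRect(cs),cv2.boxPoints(cv2.minAreaRect(cs)).tolist())
m=cv2.inRange(hs,(100,120,40),(130,255,255)); m[:185]=0;m[220:]=0;m[:,:320]=0;m[:,350:]=0
print("head",cv2.minEnclosingCircle(np.argwhere(m)[:,::-1].astype(np.float32)))
for q in[(336,201)]: print(ray("top",q,.25))
print(ray("top",(332,128),.2))
E
```

```text
mat [276.3320802  167.40350877] [261 152  32  32 798] [0.62050948 0.19994548 0.003     ]
leg ((394.56292724609375, 164.26068115234375), (8.6276273727417, 34.463104248046875), 31.429563522338867) [[381.8966369628906, 176.71461486816406], [399.8674011230469, 147.30787658691406], [407.2292175292969, 151.80674743652344], [389.2584533691406, 181.21348571777344]]
head ((335.2950744628906, 200.6639404296875), 9.875711441040039)
[ 0.44890377 -0.02703591  0.25      ]
[ 0.7129937  -0.01460691  0.2       ]
```

View pics/cropt.png

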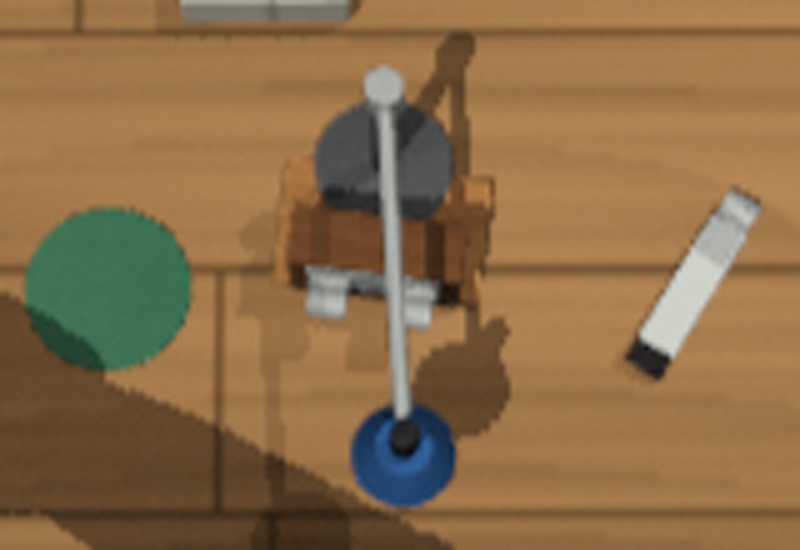

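View pics/crops.png

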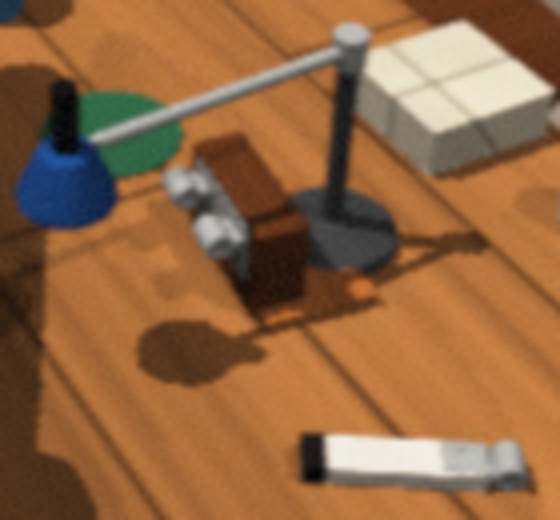

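The crops confirm the choices. The knob top is at (335.6,197.4), the post top at (331.8,127.4) and the steel knuckles at about (320,170) and (339,171). The white leg has its black cap end at (384,182) and its knuckle at (403.5,150).

Run:
```python
from h import *
kn=ray("top",(335.6,197.4),.25); po=ray("top",(331.8,127.4),.206)
print("knob",kn,"post",po,np.linalg.norm((kn-po)[:2]))
print("knob tri",tri((335.6,197.4),(300+64/4,160+86/4)),"post tri",tri((331.8,127.4),(300+351/4,160+35/4)))
m=ray("top",(276.3,167.4),.003); u=(m-po)[:2]; print("target",po[:2]+.25*u/np.linalg.norm(u), "arc deg",np.degrees(np.arctan2(*u[::-1])),np.degrees(np.arctan2(*(kn-po)[1::-1])))
print("leg cap",ray("top",(384.3,181.7),.018),"knuckle end",ray("top",(404,149.5),.02))
print("vase",ray("top",(200,210),.1),"bowl",ray("top",(241,247),.05))
```

```text
knob [ 0.46082332 -0.02576652  0.25      ] post [ 0.71316176 -0.01389997  0.206     ] 0.25261730956095607
knob tri [ 0.46332611 -0.02647191  0.2469651 ] post tri [ 0.71476892 -0.01400017  0.20172751]
target [0.61383392 0.21552099] arc deg 113.41020633239673 -177.3075734825502
leg cap [ 0.56047819 -0.21384158  0.018     ] knuckle end [ 0.68608628 -0.2916993   0.02      ]
vase [0.44105495 0.45978772 0.1       ] bowl [0.31132132 0.3183928  0.05      ]
```

The rows are not in the units I measure in: shifts go in shares of 60 cm and turns go in shares of 4 rad. I convert before sending: -53.1 cm is -0.885, 24.5 cm is 0.4083, 0.45 rad is 0.1125.

>>> {"name": "servo_tool", "arguments": {
  "moves": [
    [0,0,0.0667,0],
    [0,0,0.1333,0],
    [0.0333,-0.0667,0.1667,0.025],
    [0.0667,-0.1333,0.1667,0.05],
    [0.0917,-0.2,0.1667,0.075],
    [0.1167,-0.2583,0.1667,0.1],
    [0.15,-0.3167,0.1667,0.1125],
    [0.175,-0.3833,0.1667,0.1125],
    [0.2083,-0.45,0.1667,0.1125],
    [0.2333,-0.5083,0.1667,0.1125],
    [0.2667,-0.575,0.1667,0.1125],
    [0.2917,-0.6333,0.1667,0.1125],
    [0.325,-0.7,0.1667,0.1125],
    [0.35,-0.7583,0.1667,0.1125],
    [0.3833,-0.825,0.1667,0.1125],
    [0.4083,-0.885,0.1667,0.1125],
    [0.4083,-0.885,0.1667,0.1125],
    [0.4083,-0.885,0.1667,0.1125],
    [0.4083,-0.885,0.1667,0.1125]
  ],
  "claw": 0
}}

```text
time: 1.68
ee_pos: [0.4629, -0.0261, 0.3309]
tcp_rot: [180.0, -0.1, -177.7]
wrist_force: [-0.2, 0.3, -0.1]
opening: 0.0858
grasp_force: 0.0
```

Run:
```python
from h import *
o=get_obs(); print(o["time"],o["q"],o["ee_pos"],o["tcp_rot"],o["wrist_force"])
a=snap("side","s1.png")
cv2.imwrite("pics/s1c.png",cv2.resize(a[80:280,220:440],None,fx=2.7,fy=2.7))
```

```text
1.6833 [-3.23867052e+00 -3.20622545e+00  1.31579264e+01  1.06423985e+02
  1.76407249e-02 -5.58308521e+00] [ 0.4629327 -0.0261075  0.3309476] [ 1.79976622e+02 -5.78325395e-02 -1.77655583e+02] [-0.18975587  0.26075463 -0.07702987]
```

View pics/s1c.png

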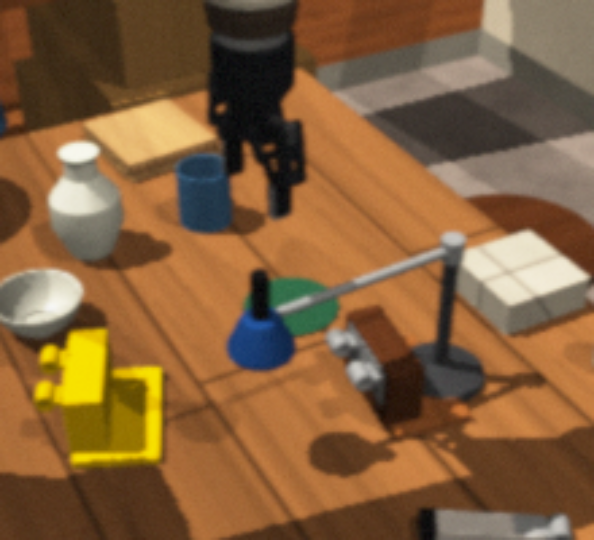

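The crop shows the open gripper above the knob, at about (258,290), so I'm descending and closing on it.

Scaled: -12 cm is -0.2, -10 cm is -0.1667.

>>> {"name": "servo_tool", "arguments": {
  "moves": [
    [0,0,-0.0667,0],
    [0,0,-0.1333,0],
    [0,0,-0.1667,0],
    [0,0,-0.2,0],
    [0,0,-0.2,0],
    [0,0,-0.2,0]
  ],
  "claw": 0
}}

```text
time: 2.23
ee_pos: [0.4624, -0.0248, 0.2115]
tcp_rot: [180.0, -0.0, -177.5]
wrist_force: [0.2, 0.1, 0.6]
opening: 0.0855
grasp_force: 0.0
```

>>> {"name": "servo_tool", "arguments": {
  "moves": [
    [0,0,0,0],
    [0,0,0,0],
    [0,0,0,0],
    [0,0,0,0],
    [0,0,0,0],
    [0,0,0,0],
    [0,0,0,0],
    [0,0,0,0],
    [0,0,0,0],
    [0,0,0,0],
    [0,0,0,0],
    [0,0,0,0]
  ],
  "claw": 1,
  "force": 30
}}

```text
time: 3.23
ee_pos: [0.4633, -0.0261, 0.2118]
tcp_rot: [-180.0, 0.1, -177.6]
wrist_force: [-0.1, 0.6, 6.0]
opening: 0.0192
grasp_force: 29.2
```

Run:
```python
import numpy as np
# arc rows: post, start TCP
po=np.array([.714,-.014]); k=np.array([.463,-.026]); v=k-po
for i in range(1,17):
    a=-np.radians(69.3)*i/16; R=np.array([[np.cos(a),-np.sin(a)],[np.sin(a),np.cos(a)]])
    d=(po+R@v-k)*100; print([round(d[0],1),round(d[1],1),0,round(a,2)],end=", ")
```

```text
[np.float64(-0.0), np.float64(1.9), 0, np.float64(-0.08)], [np.float64(0.1), np.float64(3.8), 0, np.float64(-0.15)], [np.float64(0.4), np.float64(5.7), 0, np.float64(-0.23)], [np.float64(0.8), np.float64(7.5), 0, np.float64(-0.3)], [np.float64(1.3), np.float64(9.3), 0, np.float64(-0.38)], [np.float64(2.0), np.float64(11.1), 0, np.float64(-0.45)], [np.float64(2.8), np.float64(12.8), 0, np.float64(-0.53)], [np.float64(3.8), np.float64(14.5), 0, np.float64(-0.6)], [np.float64(4.8), np.float64(16.1), 0, np.float64(-0.68)], [np.float64(6.0), np.float64(17.5), 0, np.float64(-0.76)], [np.float64(7.3), np.float64(18.9), 0, np.float64(-0.83)], [np.float64(8.7), np.float64(20.2), 0, np.float64(-0.91)], [np.float64(10.2), np.float64(21.4), 0, np.float64(-0.98)], [np.float64(11.7), np.float64(22.5), 0, np.float64(-1.06)], [np.float64(13.4), np.float64(23.4), 0, np.float64(-1.13)], [np.float64(15.1), np.float64(24.3), 0, np.float64(-1.21)],
```

Scaled: 24.3 cm is 0.405, 23.4 cm is 0.39, -1.21 rad is -0.3025.

>>> {"name": "servo_tool", "arguments": {
  "moves": [
    [0,0.0317,0,-0.02],
    [0.0017,0.0633,0,-0.0375],
    [0.0067,0.095,0,-0.0575],
    [0.0133,0.125,0,-0.075],
    [0.0217,0.155,0,-0.095],
    [0.0333,0.185,0,-0.1125],
    [0.0467,0.2133,0,-0.1325],
    [0.0633,0.2417,0,-0.15],
    [0.08,0.2683,0,-0.17],
    [0.1,0.2917,0,-0.19],
    [0.1217,0.315,0,-0.2075],
    [0.145,0.3367,0,-0.2275],
    [0.17,0.3567,0,-0.245],
    [0.195,0.375,0,-0.265],
    [0.2233,0.39,0,-0.2825],
    [0.2517,0.405,0,-0.3025],
    [0.2517,0.405,0,-0.3025],
    [0.2517,0.405,0,-0.3025]
  ]
}}

```text
time: 4.73
ee_pos: [0.6145, 0.2195, 0.2116]
tcp_rot: [179.9, -0.2, 113.2]
wrist_force: [-2.5, 10.5, 5.5]
opening: 0.019
grasp_force: 29.8
```

>>> {"name": "servo_tool", "arguments": {
  "moves": [
    [0,0,0,0],
    [0,0,0,0],
    [0,0,0,0],
    [0,0,0,0],
    [0,0,0,0],
    [0,0,0,0],
    [0,0,0,0],
    [0,0,0,0],
    [0,0,0,0],
    [0,0,0,0]
  ],
  "claw": 0
}}

```text
time: 5.57
ee_pos: [0.6141, 0.2169, 0.2113]
tcp_rot: [180.0, 0.0, 113.1]
wrist_force: [-0.2, 0.1, 0.3]
opening: 0.0854
grasp_force: 0.0
```

Scaled: 12 cm is 0.2, 9 cm is 0.15.

>>> {"name": "servo_tool", "arguments": {
  "moves": [
    [0,0,0.05,0],
    [0,0,0.1,0],
    [0,0,0.15,0],
    [0,0,0.2,0],
    [0,0,0.2,0]
  ]
}}

```text
time: 5.98
ee_pos: [0.6145, 0.2171, 0.3382]
tcp_rot: [179.5, 0.0, 113.1]
wrist_force: [-0.4, -1.0, 0.4]
opening: 0.0854
grasp_force: 0.0
```

Run:
```python
from h import *
a=snap("top","t2.png"); s=snap("side","s2.png")
print(get_obs()["ee_pos"])
A=cv2.resize(a[110:220,255:415],None,fx=5,fy=5,interpolation=cv2.INTER_CUBIC); cv2.imwrite("pics/t2c.png",A)
B=cv2.resize(s[150:290,300:440],None,fx=4,fy=4,interpolation=cv2.INTER_CUBIC); cv2.imwrite("pics/s2c.png",B)
```

```text
[0.61474012 0.2171131  0.33250224]
```

View pics/t2c.png

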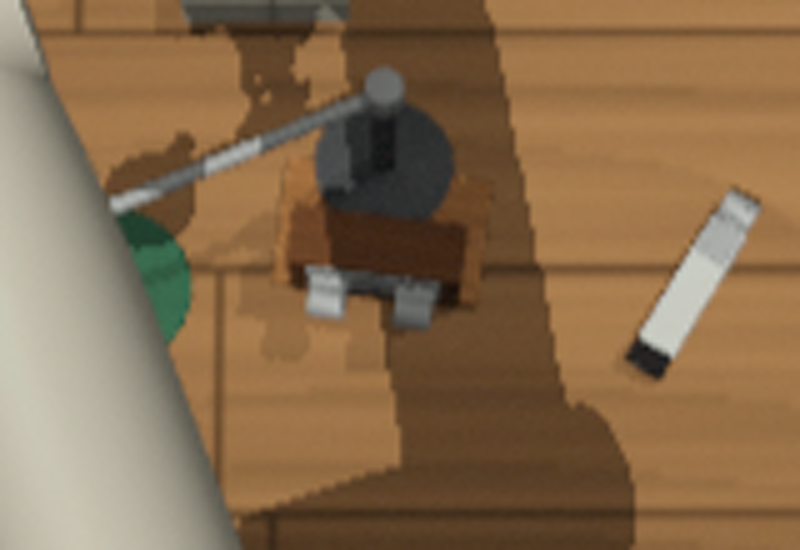

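View pics/s2c.png

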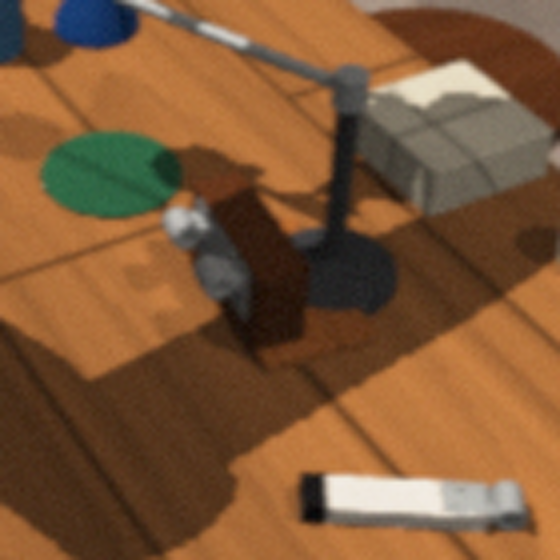

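The crop shows the lamp arm pointing to the mat, with the head hidden under the robot arm in the top view. The bracket knuckles have front edges from (307,315) to (342,318) and from (395,325) to (435,328) in the crop. The leg runs from (641,366) to (749,197).

Run:
```python
from h import *
c=lambda x,y:(255+(x-2)/5,110+(y-2)/5)
cs=lambda x,y:(300+(x-1.5)/4,150+(y-1.5)/4)
t=cv2.imread("pics/t2.png"); hs=cv2.cvtColor(t,cv2.COLOR_BGR2HSV)
# leg outline: everything in window that is not wood (low saturation or dark)
m=((hs[...,1]<70)|(hs[...,2]<70)).astype(np.uint8); m[:143]=0;m[188:]=0;m[:,:376]=0;m[:,412:]=0
k=max(cv2.findContours(m,0,cv2.CHAIN_APPROX_NONE)[0],key=cv2.contourArea); r=cv2.minAreaRect(k); print(r)
b=cv2.boxPoints(r); B=np.array([ray("top",p,.012)[:2] for p in b])
e=[np.linalg.norm(B[1]-B[0]),np.linalg.norm(B[2]-B[1])]; print(e)
i=int(np.argmax(e)); d=B[i+1]-B[i]; 
if d[0]<0:d=-d
print("leg centre",B.mean(0),"yaw",np.degrees(np.arctan2(d[1],d[0])))
a,b2=ray("top",c(641,366),.012),ray("top",c(749,197),.012); print("hand",(a+b2)/2,np.degrees(np.arctan2(*(b2-a)[1::-1])),np.linalg.norm(b2-a))
for n in("front",): 
    P=[ray("top",c(*p),.068) for p in((307,315),(342,318),(395,325),(435,328))]; print(np.round(P,4))
    f=np.polyfit([p[1] for p in P],[p[0] for p in P],1); print("yaw axis",np.degrees(-np.arctan(f[0])))
P=[ray("top",c(*p),.088) for p in((290,263),(328,209),(468,222),(462,280))]; print("block top",np.round(P,4))
for name,p in(("far",(176,215)),("near",(205,275))): print(name,ray("side",cs(*p),.07))
print("cap side",ray("side",cs(302,500),.01),ray("side",cs(527,507),.012))
```

```text
((393.39324951171875, 166.1292266845703), (8.675031661987305, 40.29386520385742), 31.4295654296875)
[np.float64(0.15906999983767514), np.float64(0.03339694931700097)]
leg centre [ 0.62299368 -0.250867  ] yaw -31.684550426188757
hand [ 0.62387353 -0.25169395  0.012     ] -32.87236853659184 0.1582038303670359
[[ 0.585   0.0445  0.068 ]
 [ 0.5827  0.0186  0.068 ]
 [ 0.5773 -0.0207  0.068 ]
 [ 0.575  -0.0503  0.068 ]]
yaw axis -6.278229089814047
block top [[ 0.6196  0.0565  0.088 ]
 [ 0.6604  0.0287  0.088 ]
 [ 0.6504 -0.0745  0.088 ]
 [ 0.6066 -0.0698  0.088 ]]
far [0.59778127 0.04444843 0.07      ]
near [ 0.58076685 -0.03042024  0.07      ]
cap side [ 0.55442553 -0.21393051  0.01      ] [ 0.68925833 -0.2940758   0.012     ]
```

Scaled: -46.8 cm is -0.78, -44 cm is -0.7333, 0.61 rad is 0.1525.

>>> {"name": "servo_tool", "arguments": {
  "moves": [
    [0,-0.0667,0,0.025],
    [0,-0.1333,0,0.05],
    [0,-0.2,0,0.075],
    [0,-0.2667,0,0.1],
    [0,-0.3333,0,0.125],
    [0,-0.4,0,0.1525],
    [0,-0.4667,0,0.1525],
    [0,-0.5333,0,0.1525],
    [0,-0.6,0,0.1525],
    [0.0067,-0.6667,0,0.1525],
    [0.0133,-0.7333,0,0.1525],
    [0.0133,-0.78,0,0.1525],
    [0.0133,-0.78,-0.0667,0.1525],
    [0.0133,-0.78,-0.1333,0.1525],
    [0.0133,-0.78,-0.2,0.1525],
    [0.0133,-0.78,-0.2667,0.1525],
    [0.0133,-0.78,-0.3333,0.1525],
    [0.0133,-0.78,-0.4,0.1525],
    [0.0133,-0.78,-0.4,0.1525],
    [0.0133,-0.78,-0.4,0.1525]
  ]
}}

```text
time: 7.75
ee_pos: [0.62, -0.2503, 0.0885]
tcp_rot: [-179.9, -0.4, 148.0]
wrist_force: [-0.4, 0.2, 0.5]
opening: 0.0853
grasp_force: 0.0
```

>>> {"name": "servo_tool", "arguments": {
  "moves": [
    [0,0,0,0],
    [0,0,0,0]
  ]
}}

```text
time: 7.92
ee_pos: [0.6236, -0.2517, 0.0949]
tcp_rot: [180.0, 0.3, 148.0]
wrist_force: [0.1, -0.5, 0.8]
opening: 0.0853
grasp_force: 0.0
```

Run:
```python
from h import *
o=get_obs(); print(o["time"],o["q"],o["ee_pos"],o["tcp_rot"])
s=snap("side","s3.png"); cv2.imwrite("pics/s3c.png",cv2.resize(s[110:310,300:520],None,fx=3,fy=3,interpolation=cv2.INTER_CUBIC))
```

```text
7.9167 [-2.19777335e+01  2.10803842e+01  1.40361050e+01  8.26813674e+01
 -9.89344791e-04  9.97966929e+00] [ 0.62359675 -0.25167289  0.09489422] [179.95342893   0.27037366 148.042485  ]
```

View pics/s3c.png

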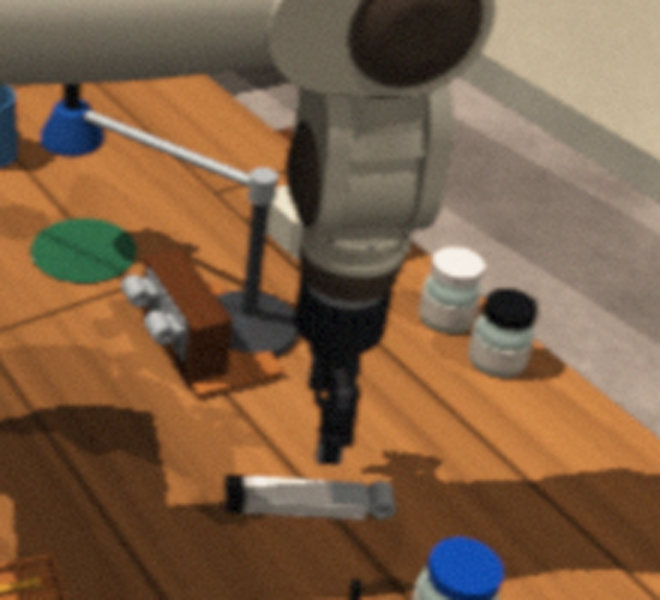

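The gripper is above the middle of the leg, which runs from the cap at (235,493) to the knuckle at (382,498) in the crop. The bracket's knuckles are clearly visible at (140,290) and (165,327).

Scaled: -8.7 cm is -0.145, -8 cm is -0.1333.

>>> {"name": "servo_tool", "arguments": {
  "moves": [
    [0,0,-0.05,0],
    [0,0,-0.1,0],
    [0,0,-0.1333,0],
    [0,0,-0.145,0],
    [0,0,-0.145,0],
    [0,0,-0.145,0],
    [0,0,-0.145,0]
  ]
}}

```text
time: 8.55
ee_pos: [0.6235, -0.2517, 0.007]
tcp_rot: [180.0, 0.2, 148.0]
wrist_force: [0.3, 0.7, -0.1]
opening: 0.0857
grasp_force: 0.0
```

>>> {"name": "servo_tool", "arguments": {
  "moves": [
    [0,0,0,0],
    [0,0,0,0],
    [0,0,0,0],
    [0,0,0,0],
    [0,0,0,0],
    [0,0,0,0],
    [0,0,0,0],
    [0,0,0,0],
    [0,0,0,0],
    [0,0,0,0]
  ],
  "claw": 1,
  "force": 30
}}

```text
time: 9.38
ee_pos: [0.6223, -0.2512, 0.0048]
tcp_rot: [180.0, 0.0, 148.0]
wrist_force: [-0.5, 0.2, 5.4]
opening: 0.0315
grasp_force: 31.4
```

Gripped at 31.5 mm, but only by the tips. I'll regrip 4 mm lower for more overlap.

Scaled: -0.4 cm is -0.0067, -0.2 cm is -0.0033.

>>> {"name": "servo_tool", "arguments": {
  "moves": [
    [0,0,0,0],
    [0,0,0,0],
    [0,0,0,0],
    [0,0,-0.0033,0],
    [0,0,-0.0067,0],
    [0,0,-0.0067,0],
    [0,0,-0.0067,0]
  ],
  "claw": 0.3
}}

```text
time: 9.97
ee_pos: [0.6219, -0.251, -0.0001]
tcp_rot: [-180.0, -0.0, 148.0]
wrist_force: [-0.3, 0.7, -0.2]
opening: 0.0596
grasp_force: 0.0
```

>>> {"name": "servo_tool", "arguments": {
  "moves": [
    [0,0,0,0],
    [0,0,0,0],
    [0,0,0,0],
    [0,0,0,0],
    [0,0,0,0],
    [0,0,0,0],
    [0,0,0,0],
    [0,0,0,0],
    [0,0,0,0],
    [0,0,0,0]
  ],
  "claw": 1,
  "force": 60
}}

```text
time: 10.8
ee_pos: [0.6223, -0.2511, 0.0006]
tcp_rot: [180.0, 0.0, 148.0]
wrist_force: [0.4, -0.5, 5.1]
opening: 0.0306
grasp_force: 61.6
```

Run:
```python
from h import *
Z=[]
for i in range(6):
    camera("side"); o=get_obs(); Z.append(np.r_[o["ee_pos"],o["tcp_rot"],o["wrist_force"]])
print(np.round(np.mean(Z,0),4),np.std(Z,0)[:3],o["opening"])
```

```text
[ 6.223000e-01 -2.512000e-01  6.000000e-04  1.799934e+02  3.290000e-02
  1.480410e+02 -6.218000e-01  2.186000e-01  5.615600e+00] [7.41837344e-06 9.94545296e-06 5.01493838e-06] 0.03060658299966958
```

Scaled: 25.9 cm is 0.4317, -14.6 cm is -0.2433, 0.452 rad is 0.113.

>>> {"name": "servo_tool", "arguments": {
  "moves": [
    [0,0,0.0167,0],
    [0,0,0.05,0],
    [0,0,0.1,0],
    [0,0,0.15,0],
    [-0.0333,0.0167,0.2,0.0125],
    [-0.0833,0.05,0.2,0.025],
    [-0.1333,0.0833,0.2,0.0375],
    [-0.1833,0.1333,0.2,0.05],
    [-0.2167,0.1833,0.2,0.0625],
    [-0.2433,0.2333,0.2,0.075],
    [-0.2433,0.2833,0.2,0.0875],
    [-0.2433,0.3333,0.2,0.1],
    [-0.2433,0.3833,0.2,0.113],
    [-0.2433,0.4167,0.2,0.113],
    [-0.2433,0.4317,0.1667,0.113],
    [-0.2433,0.4317,0.1333,0.113],
    [-0.2433,0.4317,0.1083,0.113],
    [-0.2433,0.4317,0.0967,0.113],
    [-0.2433,0.4317,0.0967,0.113],
    [-0.2433,0.4317,0.0967,0.113]
  ]
}}

```text
time: 12.77
ee_pos: [0.4761, 0.0078, 0.0587]
tcp_rot: [-180.0, -0.0, 173.9]
wrist_force: [0.0, 0.6, -1.1]
opening: 0.0305
grasp_force: 60.9
```

>>> {"name": "servo_tool", "arguments": {
  "moves": [
    [0,0,0,0],
    [0,0,0,0],
    [0,0,0,0],
    [0,0,0,0]
  ]
}}

```text
time: 13.1
ee_pos: [0.4764, 0.0078, 0.0589]
tcp_rot: [180.0, 0.0, 173.9]
wrist_force: [0.4, -0.3, -1.8]
opening: 0.0306
grasp_force: 60.9
```

Run:
```python
from h import *
s=snap("side","s4.png"); t=snap("top","t4.png"); o=get_obs(); print(o["ee_pos"],o["tcp_rot"],o["wrist_force"],o["opening"])
A=cv2.resize(s[185:265,285:385],None,fx=6,fy=6,interpolation=cv2.INTER_CUBIC)
B=cv2.resize(t[140:220,290:370],(200*2,200*2),interpolation=cv2.INTER_CUBIC)
im=np.zeros((480,800,3),np.uint8); A=cv2.resize(s[180:260,290:390],(500,400),interpolation=cv2.INTER_CUBIC); im[:400,:500]=A
im[:300,500:]=cv2.resize(t[145:205,300:360],(300,300),interpolation=cv2.INTER_CUBIC)
cv2.imwrite("pics/c4.png",im)
```

```text
[0.47627311 0.00784557 0.05858813] [1.79994664e+02 2.43405685e-02 1.73929039e+02] [-0.83277879  0.70651316 -0.37764166] 0.03040018988736745
```

View pics/c4.png

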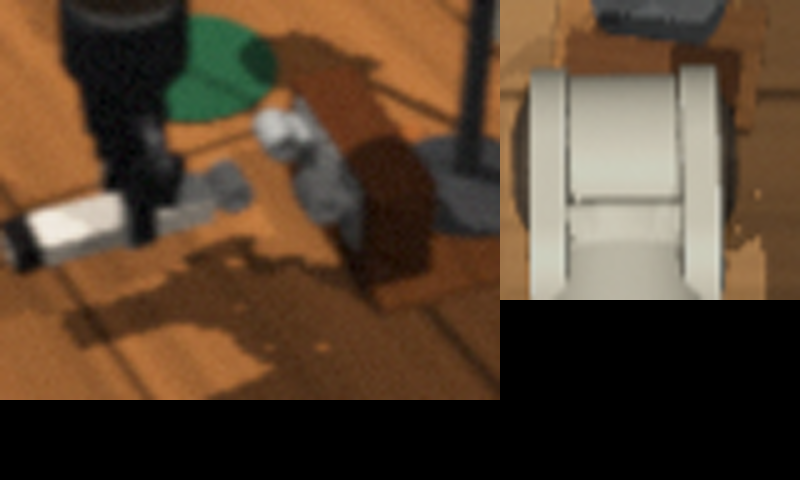

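In the crop the leg is held level in front of the gap, with its knuckle at (232,186). The bracket knuckles are at (278,130) and about (322,190), and the top view is blocked by the arm. I'll compare silhouettes numerically in the side view, using the earlier frame where the bracket is in light.

Run:
```python
from h import *
def mask(f,x0,x1,y0,y1,th):
    im=cv2.imread("pics/"+f); S=cv2.cvtColor(im,cv2.COLOR_BGR2HSV)[y0:y1,x0:x1,1]; print(f,"x0",x0)
    for i,r in enumerate(S): print(y0+i,"".join("#" if v<th[0] else "+" if v<th[1] else "." for v in r))
mask("s1.png",336,368,196,228,(60,100))
mask("s4.png",288,346,206,236,(70,110))
def cyl(n,o,yaw,y0,y1,r=.012):
    a=np.radians(np.arange(0,360,10)); c,s=np.cos(np.radians(yaw)),np.sin(np.radians(yaw)); P=[]
    for y in(y0,y1):
        for t in a:
            X=r*np.cos(t); P.append(proj(n,(o[0]+c*X-s*y,o[1]+s*X+c*y,o[2]+r*np.sin(t))))
    return np.array(P)
o=(.592,-.0033,.07)
for k,(a,b) in {"bR":(-.046,-.018),"bL":(.018,.046)}.items():
    for n in("side","top"):
        P=cyl(n,o,-6,a,b); print(k,n,"min",P.min(0).round(1),"max",P.max(0).round(1))
c,s=np.cos(np.radians(-6.07)),np.sin(np.radians(-6.07)); g=np.array([.4763,.0078])
h=(g[0]+.0665*c,g[1]+.0665*s,.07); P=cyl("side",h,-6.07,-.014,.014); print("leg knuckle",P.min(0).round(1),P.max(0).round(1))
Q=np.array([proj("side",(g[0]+c*x-s*y,g[1]+s*x+c*y,z)) for x in(-.0785,) for y in(-.016,.016) for z in(.058,.076)]); print("tail",Q.round(1))
```

```text
s1.png x0 336
196 ........+.......................
197 .......+........................
198 ................................
199 ......+......+..................
200 ....+........+#.................
201 ...+.........##+................
202 ++....+###++####+...............
203 .....############...............
204 .....############+..............
205 ....+#############+.............
206 .....##############+............
207 .....+##############............
208 ......##############+...........
209 ......+##############...........
210 .......+#############+..........
211 ........+#############+.........
212 .............##########+........
213 .............+##########........
214 .............###########+.......
215 ............+############+......
216 ............+#############......
217 ............+#############......
218 ............+##############.....
219 .............##############.....
220 .............+#############.....
221 ..............#############.....
222 ...............+##########+.....
223 ................###########.....
224 .................+#+#+####+.....
225 .........
[... 1581 characters left out ...]
#######+++.++.............................
230 ...+################++....................................
231 ...+####.#######++........................................
232 ....+###+.+##++...........................................
233 ......#...................................................
234 ..........................................................
235 ..........................................................
bR side min [348.4 212.6] max [359.3 224.3]
bR top min [333.4 167.9] max [341.6 175.1]
bL side min [340.3 200.8] max [350.7 211.9]
bL top min [316.2 166.1] max [324.4 173.4]
leg knuckle [329.9 210.6] [340.5 222.2]
tail [[292.6 234.4]
 [292.3 230. ]
 [289.4 227.7]
 [289.  223.3]]
```

Predicted and observed silhouettes agree to about 0.5 px for both the bracket and the leg, so I'm inserting slowly.

Scaled: 5 cm is 0.0833, 1.5 cm is 0.025.

>>> {"name": "servo_tool", "arguments": {
  "moves": [
    [0.0083,0,0,0],
    [0.0167,-0.0017,0,0],
    [0.025,-0.0017,0,0],
    [0.0333,-0.0033,0,0],
    [0.0417,-0.0033,0,0],
    [0.0467,-0.0033,0,0],
    [0.0517,-0.005,0,0],
    [0.0567,-0.005,0,0],
    [0.0617,-0.005,0,0],
    [0.0667,-0.005,0,0],
    [0.07,-0.0058,0,0],
    [0.0733,-0.0058,0,0],
    [0.0767,-0.0067,0,0],
    [0.08,-0.0067,0,0],
    [0.0833,-0.0067,0,0],
    [0.0833,-0.0067,0,0],
    [0.0833,-0.0067,0,0],
    [0.0833,-0.0067,0,0]
  ]
}}

```text
time: 14.7
ee_pos: [0.5261, 0.0039, 0.0583]
tcp_rot: [-180.0, -0.0, 173.9]
wrist_force: [-0.8, -0.2, -1.3]
opening: 0.0308
grasp_force: 60.9
```

Run:
```python
from h import *
Z=[]
for i in range(5):
    s=camera("side"); o=get_obs(); Z.append(np.r_[o["ee_pos"],o["tcp_rot"],o["wrist_force"],o["torque"]])
print(np.round(np.mean(Z,0),4),o["opening"],o["time"])
```

```text
[ 5.261000e-01  3.900000e-03  5.830000e-02 -3.599970e+01 -9.000000e-04
  1.739398e+02 -1.312000e-01 -3.618000e-01 -8.883000e-01 -8.400000e-03
  9.800000e-03  7.400000e-03] 0.030434443167367955 14.95
```

Run:
```python
from h import *
s=snap("side","s5.png"); f=6; x0,y0=285,185
A=cv2.resize(s[y0:y0+85,x0:x0+110],None,fx=f,fy=f,interpolation=cv2.INTER_CUBIC)
c,sn=np.cos(np.radians(-6.07)),np.sin(np.radians(-6.07))
def dot(o,x,y,z,col):
    p=proj("side",(o[0]+c*x-sn*y,o[1]+sn*x+c*y,z)); cv2.circle(A,tuple(int(round(v)) for v in ((p-[x0,y0]+.5)*f)),2,col,-1)
b=(.592,-.0033)
for y in(-.046,-.018,.018,.046):
    for t in np.radians(range(0,360,30)): dot(b,.012*np.cos(t),y,.07+.012*np.sin(t),(0,255,255))
g=(.5261,.0039)
for x in(-.0785,.0515):
    for y in(-.016,.016):
        for z in(.058,.076): dot(g,x,y,z,(255,0,255))
for t in np.radians(range(0,360,30)): dot(g,.0665+.012*np.cos(t),-.014,.07+.012*np.sin(t),(0,255,0))
cv2.imwrite("pics/c5.png",A)
```

```text
(no output)
```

View pics/c5.png

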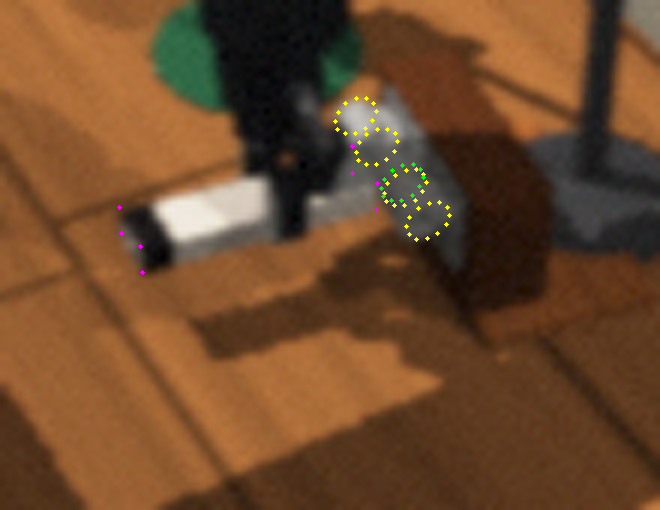

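The overlay shows the leg level, with its knuckle between the bracket's two knuckles at about (404,185). Predictions and picture agree to about 1 px, and no contact force is felt. Handing in.

```bash
python3 -c "
from workcell import *
print(job_done())"
```

```text
the job is handed in; nothing more can be done
None
```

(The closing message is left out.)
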